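# Take the cassette pile apart into its docking trays

## Task

The clean instruments were put down in one pile: take it apart from the top down, one thing at a time, laying the forceps in the empty kidney dish and then setting each cassette flat inside the tray whose floor has the colour of its lid. Keep the cassettes level and set them down rather than dropping them, and leave the cup and the tape roll where they are.

Things in the scene. Friction and masses are not known exactly. Their poses are not given: they have to be found in the camera images.
- forceps: steel dissecting forceps, 104 long x 15 wide x 10 high, lying flat on top of the pile; origin at the centre of its underside, z up, long axis = its y. Take it across its 15 mm width at the middle; 25 g
- cassette_small: closed instrument cassette, rigid box with aluminium body and flat red lid (fixed), 66 x 34 x 30 high, third from the table, under the forceps; smooth upright sides, no handle: grip it across its 34 mm width. Origin at the centre of its underside, x = long axis, y = short axis, z up; about 120 g (70 to 140 percent of that). The pile's parts are stacked loosely, a little askew to one another
- cassette_medium: closed instrument cassette, rigid box with aluminium body and flat yellow lid (fixed), 92 x 46 x 30 high, second from the table; smooth upright sides, no handle: grip it across its 46 mm width. Origin at the centre of its underside, x = long axis, y = short axis, z up; about 200 g (70 to 140 percent of that). The pile's parts are stacked loosely, a little askew to one another
- cassette_large: closed instrument cassette, rigid box with aluminium body and flat blue lid (fixed), 120 x 60 x 30 high, at the bottom of the pile, on the table; smooth upright sides, no handle: grip it across its 60 mm width. Origin at the centre of its underside, x = long axis, y = short axis, z up; about 300 g (70 to 140 percent of that). The pile's parts are stacked loosely, a little askew to one another
- dock_small: fixed shallow aluminium tray on the table with a red floor, for the cassette with the red lid: inside 82 x 50 (8 mm of room on every side of the cassette), rim 5 wide, its top 8 above the table, floor 5 above the table. Origin at the centre of its underside on the table, x = long axis, y = short axis
- dock_medium: fixed shallow aluminium tray on the table with a yellow floor, for the cassette with the yellow lid: inside 108 x 62 (8 mm of room on every side of the cassette), rim 5 wide, its top 8 above the table, floor 5 above the table. Origin at the centre of its underside on the table, x = long axis, y = short axis
- dock_large: fixed shallow aluminium tray on the table with a blue floor, for the cassette with the blue lid: inside 136 x 76 (8 mm of room on every side of the cassette), rim 5 wide, its top 8 above the table, floor 5 above the table. Origin at the centre of its underside on the table, x = long axis, y = short axis
- dish: fixed empty kidney dish of brown pulp in front of the robot to the right (not the one with gauze in it at the far right corner), 142 (its x) x 300 (its y) x 42 high; origin at the centre of its underside on the table. Inside, the flat floor is 3 above the table, about 70 wide in x and 200 long in y round the origin; walls slope up to a rim 40 high
- cup: clear empty plastic cup, 59 across x 66 high, loose bystander; origin at the centre of its underside
- tape: roll of white tape lying flat, 76 across x 19 high, loose bystander; origin at the centre of its underside

How it is judged:
On the way, in this order (a step that is already met when the one before it is completed fails the run):
1. the forceps lie in the kidney dish, let go (x of forceps in the frame of dish between -0.05 and 0.05 m and y of forceps in the frame of dish between -0.1 and 0.1 m and z of forceps in the frame of dish between -0.005 and 0.02 m and contact force between forceps and the fingers below 0.1 N), for 0.2 s.
2. the red-lidded cassette sits flat in the red-floored tray, let go (horizontal distance between cassette_small and dock_small below 0.014 m and height (world z) of cassette_small between 0.002 and 0.008 m and angle between cassette_small's own z axis and vertical below 0.06 rad and angle between the x axis of cassette_small and the x axis of dock_small, either way round below 0.35 rad and contact force between cassette_small and the fingers below 0.1 N), for 0.2 s.
3. the yellow-lidded cassette sits flat in the yellow-floored tray, let go (horizontal distance between cassette_medium and dock_medium below 0.014 m and height (world z) of cassette_medium between 0.002 and 0.008 m and angle between cassette_medium's own z axis and vertical below 0.06 rad and angle between the x axis of cassette_medium and the x axis of dock_medium, either way round below 0.35 rad and contact force between cassette_medium and the fingers below 0.1 N), for 0.2 s.
4. the blue-lidded cassette sits flat in the blue-floored tray, let go (horizontal distance between cassette_large and dock_large below 0.014 m and height (world z) of cassette_large between 0.002 and 0.008 m and angle between cassette_large's own z axis and vertical below 0.06 rad and angle between the x axis of cassette_large and the x axis of dock_large, either way round below 0.35 rad and contact force between cassette_large and the fingers below 0.1 N), for 0.2 s.
At the end, for the whole second after the job is handed in: Forceps lying in the dish (within 50 mm of its centre across, 100 mm along); each cassette level inside the tray of its colour (centres within 14 mm, long axes within 20 degrees, either way round); all released and at rest; cup standing, cup and tape roll within 30 mm of where they were (x of forceps in the frame of dish between -0.05 and 0.05 m and y of forceps in the frame of dish between -0.1 and 0.1 m and z of forceps in the frame of dish between -0.005 and 0.02 m and linear speed of each of forceps, cassette_small, cassette_medium, cassette_large below 0.02 m/s and angular speed of each of forceps, cassette_small, cassette_medium, cassette_large below 0.2 rad/s and horizontal distance between cassette_small and dock_small below 0.014 m and height (world z) of cassette_small between 0.002 and 0.008 m and angle between each of cassette_small, cassette_medium, cassette_large's own z axis and vertical below 0.06 rad and angle between the x axis of cassette_small and the x axis of dock_small, either way round below 0.35 rad and horizontal distance between cassette_medium and dock_medium below 0.014 m and height (world z) of cassette_medium between 0.002 and 0.008 m and angle between the x axis of cassette_medium and the x axis of dock_medium, either way round below 0.35 rad and horizontal distance between cassette_large and dock_large below 0.014 m and height (world z) of cassette_large between 0.002 and 0.008 m and angle between the x axis of cassette_large and the x axis of dock_large, either way round below 0.35 rad and distance of each of cup, tape from where it was at the start of the episode below 0.03 m and angle between cup's own z axis and vertical below 0.3 rad); the robot touches nothing.
It fails at once if a cassette is tipped by more than about 30 degrees (angle between any of cassette_small, cassette_medium, cassette_large's own z axis and vertical above 0.55 rad).
It fails at once if a cassette falls by more than about 3 cm ((linear speed of cassette_small above 0.8 m/s and contact force between cassette_small and the fingers below 0.1 N) or (linear speed of cassette_medium above 0.8 m/s and contact force between cassette_medium and the fingers below 0.1 N) or (linear speed of cassette_large above 0.8 m/s and contact force between cassette_large and the fingers below 0.1 N)).
It fails at once if the cup or the tape roll is pushed more than 3 cm (distance of any of cup, tape from where it was at the start of the episode above 0.03 m).
It also fails if it takes over 134 s, if anything falls off the work surface, if the arm or the gripper's body presses on something with over 40 N, if the wrist force passes 120 N, or if a joint passes its speed limit or range.

## Robot

A 7-joint arm with a two-finger parallel gripper is mounted at the origin on a cart in front of the work surface, level with it; the furniture and walls round the work are solid. World frame = base frame: x ahead of the robot, y to its left, z up, the work surface at z = 0. Lengths are in m, angles in rad, forces in N, time in s.
With the tool pointing down it reaches from about 0.425 to 0.875 m from the base axis. Payload 9.9 kg.
Tool frame: the origin (TCP) lies where the fingers leave the gripper's body, on its centre line; the fingertips stand 73 mm ahead of it and the grasp point (between the pads) lies 54 mm ahead of it; z points along the fingers, y is the line along which they close (so a half turn about z gives the same grasp; the last joint's range is limited). The gripper opens to 85 mm and grips with 20 to 120 N. Pads are 22 mm wide; open, the fingers measure 114 mm over their backs; the gripper's body (76 mm by 85 mm) begins 54 mm behind the grasp point. The pads swing forward as they close: fully open they stand 13 mm farther back than shut.
Start: joints at [1.092, 0.576, 0.025, 1.437, -0.015, 1.129, -0.057], TCP at [0.26, -0.623, 0.304] pointing down, gripper open.
Joint ranges: [-2.76, 2.76], [-0.34, 2.15], [-1.52, 1.57], [0.19, 2.46], [-1.09, 4.23], [0.17, 1.99], [-2.82, 2.82]. Speed limits (rad/s): [2.22, 2.22, 3.01, 3.01, 3.14, 3.14, 3.14].

## Interface

Orientations are given as a rotation vector (axis times angle).
In Python, from rig import manip gives the robot as it stands.
- The arm moves only by the tool jog_arm, called after ">>>" as name(argument=value, ...), one argument or row to a line, values as JSON. Schema: {"type":"object","properties":{"steps":{"type":"array","items":{"type":"object","properties":{"jaw":{"type":"number"},"x":{"type":"number"},"y":{"type":"number"},"z":{"type":"number"},"yaw":{"type":"number"}},"additionalProperties":false,"required":["jaw"]},"minItems":1,"maxItems":10},"grip_force":{"type":"number"},"only":{"type":"string"},"quiet":{"type":"boolean"},"lines":{"type":"string"}},"required":["steps"],"additionalProperties":false}. steps is a list of rows, 1 to 10 of them, each an object with the fields jaw (the finger opening in m), x, y, z (the shift in shares of the most that a row can go, 1 being 62.5 mm), yaw (a turn about the tool's z in normalised numbers (1 is 2 rad)); a field left out counts as zero (the opening has to be given); each row shifts and turns the commanded pose from where the row before left it, along the tool's axes as they then stand; what a row does not reach is not made up. A row lasts 1/8 s, in which the tool goes at most 0.0625 m and 0.188 rad, less where a joint would pass 70% of its speed; a pose out of reach is approached as far as the arm can. The fingers move at their own pace and stop on an object; grip_force is the grip in N (left out, the last holds). Time passes only in rows, so rows that do not move let the fingers close. The tool returns the time, the measured TCP pose, the force, the opening and the grip force at its end. only (a regular expression) keeps the lines of the reply that match it, lines (a string "A,B") keeps lines A to B, and quiet returns only ok. A shift or turn number past 1, either way, is cut back to 1. Input that does not fit is refused with a message, and nothing moves.
- manip.get_obs(): the state, without advancing time (a new reading comes with each control period).
- manip.grab_frame(name): name is "side" or "top" or "wrist"; returns a dict with "pixels" (480x640x3 uint8, blue, green, red), "intrinsics" (3x3 intrinsics, pixels), "xyz" and "attitude" of the camera in the world. Camera axes: x right, y down, z forward; pixel columns grow to the right and rows downward; lengths in m; the calibration is good to about 2 mm. A picture is of the moment at which its call begins. There is no depth.
- manip.sign_off(): hands the job in; it is judged then, once.
The state is a dict: "time": time; "joint_pos": joint angles; "dq": joint speeds; "joint_efforts": joint torques, N m; "eef_pos": TCP position; "tool_rot": TCP orientation; "force": force on the tool from outside, world axes, zero at the start; "torque": the same for the moment, N m; "opening": finger opening in m; "finger_force": force on a finger pad.
Only numpy, scipy, OpenCV 4.12 (cv2) and the standard library are available. Lean on these libraries where they do the work, as an engineer would, in place of code of your own. Each camera call takes 0.05 s, during which the arm holds its last target. There are 200 camera calls.

## Working session

There is one attempt and no reset: what is moved stays moved. The work goes in short steps, Python scripts to look and compute and a tool call to move; the robot and the scene stay as the last step left them, time stands still between calls to the robot, and variables do not carry over. Pictures are saved under pics/ and viewed, at most 14 in all, crops included, and the job is handed in when it is done.

```bash
ls; mkdir -p pics; python3 - <<'E'
from rig import manip
import cv2
for n in("top","side"):
    f=manip.grab_frame(n);cv2.imwrite(f"pics/{n}0.png",f["pixels"]);print(n,f["intrinsics"],f["xyz"],f["attitude"])
o=manip.get_obs();print({k:o[k] for k in("time","eef_pos","tool_rot","force","opening")})
E
```

```text
pics
rig.py
top [[499.38794987   0.         325.51573599]
 [  0.         499.38794987 235.69583619]
 [  0.           0.           1.        ]] [ 0.27110579 -0.05931699  1.29757901] [-2.09850102  2.10058019 -0.25218855]
side [[496.90893386   0.         317.01002342]
 [  0.         496.90893386 244.1731056 ]
 [  0.           0.           1.        ]] [ 0.64216975 -1.20986629  0.77632624] [-2.1104631  -0.07815149  0.04158393]
{'time': 0.1, 'eef_pos': array([ 0.25950394, -0.62279177,  0.30313416]), 'tool_rot': array([-3.07915276e+00, -6.15824546e-01,  5.61432677e-04]), 'force': array([-0.29681566, -0.44204695, -0.67065267]), 'opening': 0.0854230371424265}
```

View pics/top0.png

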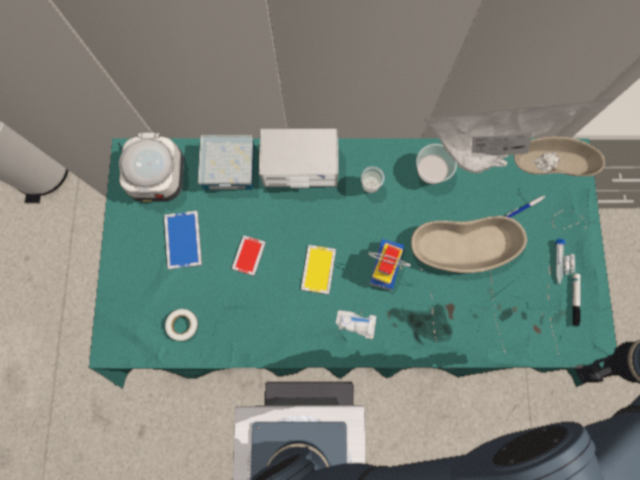

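View pics/side0.png

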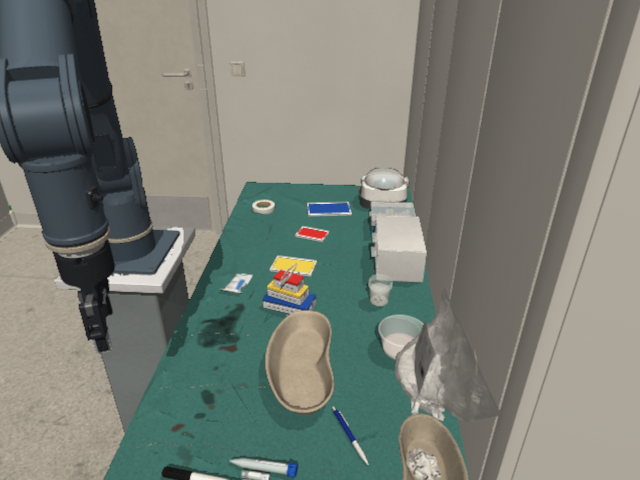

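The top view shows the pile at (387,265), the trays at blue (183,240), red (249,255) and yellow (319,270), the dish at (468,245), the tape at (181,325) and the cup at (372,180). The side view shows the pile at (290,290) and the dish at (300,360). Next I measure them by colour.

```bash
cat > h.py <<'E'
import numpy as np,cv2
from rig import manip
from scipy.spatial.transform import Rotation as R
HSV={'red':[((0,150,90),(8,255,255)),((172,150,90),(180,255,255))],'yellow':[((20,130,110),(35,255,255))],'blue':[((100,140,60),(125,255,255))]}
def grab(n,save=None):
    f=manip.grab_frame(n); f['R']=R.from_rotvec(f['attitude']).as_matrix()
    if save: cv2.imwrite(save,f['pixels'])
    return f
def dirs(f,uv):
    uv=np.atleast_2d(uv).astype(float); p=np.c_[uv,np.ones(len(uv))]@np.linalg.inv(f['intrinsics']).T
    return p@f['R'].T
def plane(f,uv,z):
    d=dirs(f,uv); return f['xyz']+d*((z-f['xyz'][2])/d[:,2])[:,None]
def tri(f,a,g,b):
    d,e=dirs(f,a)[0],dirs(g,b)[0]; s=np.linalg.lstsq(np.c_[d,-e],g['xyz']-f['xyz'],rcond=None)[0]
    p,q=f['xyz']+s[0]*d,g['xyz']+s[1]*e; return (p+q)/2,np.linalg.norm(p-q)
def proj(f,P):
    c=(np.atleast_2d(P)-f['xyz'])@f['R']; p=c@f['intrinsics'].T; return p[:,:2]/p[:,2:]
def blobs(f,col,amin=60):
    h=cv2.cvtColor(f['pixels'],cv2.COLOR_BGR2HSV); m=sum(cv2.inRange(h,*r) for r in HSV[col])
    cs=cv2.findContours(m,cv2.RETR_EXTERNAL,cv2.CHAIN_APPROX_NONE)[0]
    return sorted([c[:,0] for c in cs if cv2.contourArea(c)>amin],key=lambda c:-cv2.contourArea(c))
def cen(c): m=cv2.moments(c);return np.array([m['m10'],m['m01']])/m['m00']
def rect(f,c,z):
    P=plane(f,c,z)[:,:2]; b=cv2.boxPoints(cv2.minAreaRect((P*1000).astype(np.float32)))/1000
    e=[b[1]-b[0],b[2]-b[1]]; e.sort(key=np.linalg.norm)
    return b.mean(0),np.linalg.norm(e[1]),np.linalg.norm(e[0]),np.arctan2(e[1][1],e[1][0])%np.pi
E
python3 - <<'E'
from h import *
t,s=grab('top'),grab('side')
for c in HSV:
    for n,f in(('top',t),('side',s)):
        for b in blobs(f,c,25)[:5]:
            r=rect(f,b,.005); print(c,n,cen(b).round(1),cv2.contourArea(b),np.round([*r[0],*r[1:]],3))
E
```

```text
red top [248.2 255.2] 451.5 [0.527 0.138 0.083 0.043 2.853]
red top [386. 267.] 101.0 [ 0.495 -0.225  0.033  0.027  1.229]
red top [391.9 251.4] 84.0 [ 0.537 -0.242  0.032  0.024  1.202]
red side [312.3 232.7] 134.5 [0.531 0.14  0.08  0.041 2.86 ]
red side [294.4 279.1] 99.0 [ 0.503 -0.116  0.047  0.033  1.236]
red side [278.7 274.8] 47.5 [ 0.459 -0.098  0.044  0.019  1.184]
yellow top [318.1 269.1] 837.0 [ 0.491 -0.047  0.114  0.057  2.985]
yellow top [381.8 275.5] 121.0 [ 0.481 -0.218  0.047  0.044  1.098]
yellow side [294.  264.3] 322.5 [ 0.494 -0.045  0.11   0.057  2.985]
yellow side [287.4 290. ] 167.0 [ 0.487 -0.153  0.099  0.056  2.772]
blue top [182.2 239.5] 1151.0 [0.57  0.314 0.134 0.068 0.135]
blue top [387.1 281.6] 65.0 [ 0.459 -0.228  0.081  0.043  1.987]
blue top [390.1 243.7] 65.0 [ 0.557 -0.238  0.066  0.031  1.702]
blue top [520.  209.7] 51.0 [ 0.65  -0.588  0.064  0.01   2.083]
blue side [328.2 207.7] 280.5 [0.571 0.318 0.134 0.064 0.141]
blue side [292.  301.5] 255.0 [ 0.497 -0.196  0.125  0.07   2.861]
blue side [344.3 426. ] 133.0 [ 0.648 -0.582  0.074  0.01   2.071]
blue side [291.7 469.6] 115.0 [ 0.562 -0.682  0.028  0.016  1.582]
```

```bash
cat >> h.py <<'E'
def go(x,y,z,yaw=None):
    "print shift in tool axes (TCP target) and the turn to bring tool x to yaw (mod pi)"
    o=manip.get_obs(); T=R.from_rotvec(o['tool_rot']).as_matrix(); d=T.T@(np.array([x,y,z])-o['eef_pos'])
    cur=np.arctan2(T[1,0],T[0,0]); turn=None if yaw is None else -((yaw-cur+np.pi/2)%np.pi-np.pi/2)
    print('t',round(o['time'],2),'eef',o['eef_pos'].round(4),'tilt',T[2].round(3),'yaw',round(cur,3),'j7',o['joint_pos'][6].round(2),'D',d.round(4),'turn',turn)
E
python3 - <<'E'
from h import *
f=grab('wrist'); o=manip.get_obs();T=R.from_rotvec(o['tool_rot']).as_matrix()
print('cam in tool',T.T@(f['xyz']-o['eef_pos']),(T.T@f['R']).round(3),f['intrinsics'][0,0])
go(.49,-.21,.36,0)
E
```

```text
cam in tool [ 0.07229504 -0.00032932 -0.06947147] [[-0.001 -0.958 -0.288]
 [ 1.    -0.    -0.002]
 [ 0.002 -0.288  0.958]] 381.1078973319627
t 0.25 eef [ 0.2596 -0.623   0.3035] tilt [-0.    -0.001 -1.   ] yaw 0.395 j7 -0.06 D [ 0.3715 -0.2926 -0.0563] turn 0.3947950284756654
```

The manual's scale: shifts go in shares of 62.5 mm and turns go in shares of 2 rad. Converting my numbers, 0.0464 m is 0.7424, -0.0366 m is -0.5856, 0.18 rad is 0.09.

>>> jog_arm(
  steps=[
    {"jaw": 0.085, "x": 0.7424, "y": -0.5856, "z": -0.112},
    {"jaw": 0.085, "x": 0.7424, "y": -0.5856, "z": -0.112},
    {"jaw": 0.085, "x": 0.7424, "y": -0.5856, "z": -0.112},
    {"jaw": 0.085, "x": 0.7424, "y": -0.5856, "z": -0.112},
    {"jaw": 0.085, "x": 0.7424, "y": -0.5856, "z": -0.112},
    {"jaw": 0.085, "x": 0.7424, "y": -0.5856, "z": -0.112},
    {"jaw": 0.085, "x": 0.7424, "y": -0.5856, "z": -0.112},
    {"jaw": 0.085, "x": 0.7424, "y": -0.5856, "z": -0.112},
    {"jaw": 0.085, "yaw": 0.09},
    {"jaw": 0.085, "yaw": 0.09},
  ],
  grip_force=40,
)

```text
time: 1.5
eef_pos: [0.49, -0.2092, 0.3599]
tool_rot: [3.141, 0.048, 0.0]
force: [-0.2, -0.6, -0.3]
opening: 0.0849
finger_force: 0.0
```

>>> jog_arm(
  steps=[
    {"jaw": 0.085},
    {"jaw": 0.085},
  ],
)

```text
time: 1.75
eef_pos: [0.4896, -0.2101, 0.3599]
tool_rot: [-3.141, -0.061, 0.0]
force: [-0.2, -0.1, -0.1]
opening: 0.0849
finger_force: 0.0
```

```bash
python3 - <<'E'
from h import *
go(.49,-.21,.36,0)
grab('wrist','pics/w1.png')
E
```

```text
t 1.75 eef [ 0.4896 -0.2101  0.3599] tilt [-0. -0. -1.] yaw 0.039 j7 -1.22 D [ 0.0004 -0.     -0.0001] turn 0.03867542628237408
```

View pics/w1.png

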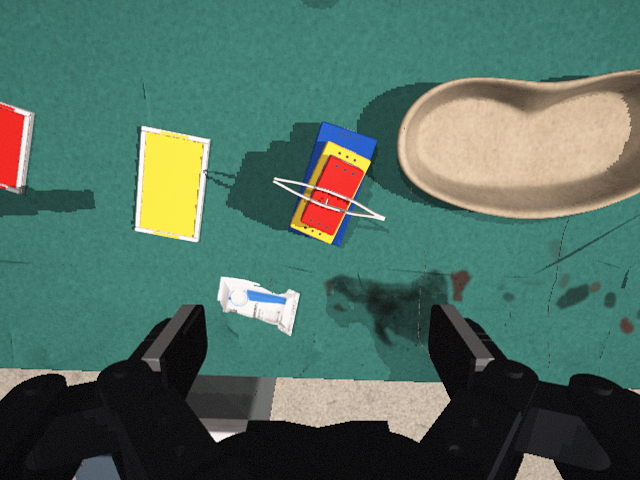

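Wrist view: the forceps ends are near (275,180) and (384,218), their middle is on the red lid at about (329,199), and yellow and blue show askew below. I'll shift the camera for a second view and triangulate.

Converted, -0.045 m is -0.72.

```bash
cat >> h.py <<'E'
def forceps(f,x0,x1,y0,y1):
    h=cv2.cvtColor(f['pixels'],cv2.COLOR_BGR2HSV); m=cv2.inRange(h,(0,0,120),(180,70,255)); k=np.zeros_like(m);k[y0:y1,x0:x1]=m[y0:y1,x0:x1]
    p=cv2.findNonZero(k)[:,0].astype(float); c=p.mean(0); u=np.linalg.svd(p-c,full_matrices=False)[2][0]; s=(p-c)@u
    a,b=p[s.argmin()],p[s.argmax()]
    return (a,b) if a[0]<b[0] else (b,a)
def hullrect(f,col,n=2,win=None):
    b=[c for c in blobs(f,col,25) if win is None or (win[0]<cen(c)[0]<win[1] and win[2]<cen(c)[1]<win[3])]
    return cv2.convexHull(np.vstack(b).astype(np.int32))[:,0]
E
cat > a.py <<'E'
import pickle
from h import *
f=grab('wrist');a=forceps(f,265,395,165,230);r=hullrect(f,'red',win=(250,420,100,260)); pickle.dump((f,a,r),open('a.pkl','wb'))
print(a,cv2.boxPoints(cv2.minAreaRect(r)).round(1).tolist())
E
python3 a.py
```

```text
(array([274., 177.]), array([385., 217.])) [[299.20001220703125, 220.6999969482422], [329.8999938964844, 154.6999969482422], [363.8999938964844, 170.5], [333.29998779296875, 236.5]]
```

>>> jog_arm(
  steps=[
    {"jaw": 0.085, "x": -0.72},
    {"jaw": 0.085, "x": -0.72},
    {"jaw": 0.085},
    {"jaw": 0.085},
  ],
)

```text
time: 2.35
eef_pos: [0.4002, -0.2133, 0.3603]
tool_rot: [3.141, 0.056, 0.002]
force: [-0.0, -0.6, -0.2]
opening: 0.0849
finger_force: 0.0
```

```bash
python3 - <<'E'
import pickle
from h import *
f,a,r=pickle.load(open('a.pkl','rb'))
g=grab('wrist','pics/w2.png')
m=np.mean(plane(f,a,.1),0)
for p in a: print('forceps exp',proj(g,plane(f,p,.1)))
q=proj(g,plane(f,a,.1)); x0,y0=q.min(0)-14;x1,y1=q.max(0)+14
b=forceps(g,int(x0),int(x1),int(y0),int(y1)); r2=hullrect(g,'red',win=(x0,x1,y0-60,y1+60))
P=[tri(f,i,g,j) for i,j in zip(a,b)];print('forceps',P)
d=P[1][0]-P[0][0];print('len',np.linalg.norm(d),'yaw',np.arctan2(d[1],d[0]),'mid',(P[0][0]+P[1][0])/2)
print('red tri',tri(f,cen(r),g,cen(r2)))
for k,rr in((f,r),(g,r2)): print('red',rect(k,rr,.09))
t,s=grab('top'),grab('side')
print('red top/wrist', tri(t,cen(hullrect(t,'red',win=(370,410,230,290))),f,cen(r)))
E
```

```text
forceps exp [[270.14967439  64.23193556]]
forceps exp [[390.3207073 110.8001273]]
forceps [(array([ 0.51707207, -0.17081506,  0.09518379]), np.float64(0.0001679425334824746)), (array([ 0.48320268, -0.27183818,  0.08746913]), np.float64(0.0009360715999530557))]
len 0.10682846874681132 yaw -1.8942832554722582 mid [ 0.50013738 -0.22132662  0.09132646]
red tri (array([ 0.50170428, -0.2221121 ,  0.08729198]), np.float64(0.0001597114698344781))
red (array([ 0.5010263 , -0.22164007], dtype=float32), np.float32(0.06538623), np.float32(0.03333406), np.float32(2.7441936))
red (array([ 0.500393  , -0.22198883], dtype=float32), np.float32(0.06496548), np.float32(0.033628684), np.float32(2.7394245))
red top/wrist (array([ 0.50059247, -0.22252157,  0.08131805]), np.float64(0.00047897607837519413))
```

```bash
python3 - <<'E'
from h import *
go(.5003,-.2217,.22,1.247)
E
```

```text
t 2.5 eef [ 0.4006 -0.213   0.3598] tilt [ 0. -0. -1.] yaw 0.036 j7 -1.15 D [0.0993 0.0123 0.1398] turn -1.2109697453125712
```

Converted, 0.0333 m is 0.5328, 0.033 m is 0.528, -0.173 rad is -0.0865.

>>> jog_arm(
  steps=[
    {"jaw": 0.03, "x": 0.528, "y": 0.0656, "z": 0.32},
    {"jaw": 0.03, "x": 0.528, "y": 0.0656, "z": 0.32},
    {"jaw": 0.03, "x": 0.5328, "y": 0.0656, "z": 0.32},
    {"jaw": 0.03, "z": 0.32, "yaw": -0.0865},
    {"jaw": 0.03, "z": 0.32, "yaw": -0.0865},
    {"jaw": 0.03, "z": 0.32, "yaw": -0.0865},
    {"jaw": 0.03, "z": 0.16, "yaw": -0.0865},
    {"jaw": 0.03, "z": 0.16, "yaw": -0.0865},
    {"jaw": 0.03, "yaw": -0.0865},
    {"jaw": 0.03, "yaw": -0.0865},
  ],
  grip_force=25,
)

```text
time: 3.75
eef_pos: [0.5, -0.2218, 0.2192]
tool_rot: [-2.545, -1.841, -0.0]
force: [-0.3, 0.3, -1.3]
opening: 0.0298
finger_force: 0.0
```

>>> jog_arm(
  steps=[
    {"jaw": 0.03},
    {"jaw": 0.03},
  ],
)

```text
time: 4.0
eef_pos: [0.4997, -0.222, 0.2196]
tool_rot: [-2.555, -1.828, -0.0]
force: [0.6, 0.2, -0.5]
opening: 0.0299
finger_force: 0.0
```

```bash
python3 - <<'E'
from h import *
go(.5003,-.2217,.1655,1.247); grab('wrist','pics/w3.png')
E
```

```text
t 4.0 eef [ 0.4997 -0.222   0.2196] tilt [ 0. -0. -1.] yaw 1.242 j7 -0.21 D [0.0004 0.0005 0.0541] turn -0.004822410313569225
```

View pics/w3.png

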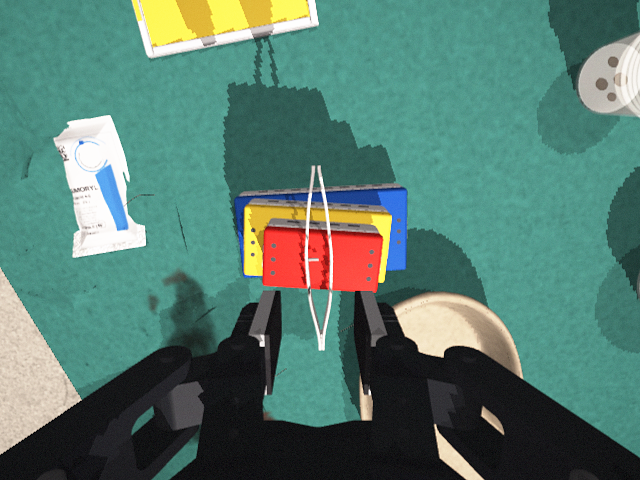

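The forceps lie along the tool's x, centred between the fingers at column 320. I'll descend now.

Converted, 0.02 m is 0.32, 0.015 m is 0.24.

>>> jog_arm(
  steps=[
    {"jaw": 0.03, "z": 0.32},
    {"jaw": 0.03, "z": 0.24},
    {"jaw": 0.03, "z": 0.16},
    {"jaw": 0.03, "z": 0.064},
    {"jaw": 0.03, "z": 0.048},
    {"jaw": 0.03},
    {"jaw": 0.03},
  ],
)

```text
time: 4.92
eef_pos: [0.4995, -0.2221, 0.1682]
tool_rot: [2.551, 1.832, 0.0]
force: [0.4, 0.0, 0.3]
opening: 0.0301
finger_force: 0.0
```

```bash
python3 - <<'E'
from h import *
go(.5003,-.2217,.1655,1.247);print(manip.get_obs()['force'])
E
```

```text
t 4.92 eef [ 0.4995 -0.2221  0.1682] tilt [-0.     0.001 -1.   ] yaw 1.246 j7 -0.24 D [0.0006 0.0006 0.0027] turn -0.0013066144203086605
[0.40090163 0.01612409 0.26610666]
```

Converted, 0.0027 m is 0.0432.

>>> jog_arm(
  steps=[
    {"jaw": 0.03, "z": 0.0432},
    {"jaw": 0.02},
    {"jaw": 0.005},
    {"jaw": 0.005},
    {"jaw": 0.005},
  ],
  grip_force=25,
)

```text
time: 5.55
eef_pos: [0.4994, -0.222, 0.1652]
tool_rot: [2.552, 1.833, 0.0]
force: [-0.1, 0.4, -0.1]
opening: 0.0132
finger_force: 26.5
```

>>> jog_arm(
  steps=[
    {"jaw": 0.005, "z": -0.064},
    {"jaw": 0.005, "z": -0.096},
    {"jaw": 0.005, "z": -0.16},
    {"jaw": 0.005, "z": -0.32},
    {"jaw": 0.005, "z": -0.32},
    {"jaw": 0.005},
  ],
)

```text
time: 6.3
eef_pos: [0.5001, -0.2222, 0.227]
tool_rot: [2.549, 1.831, 0.003]
force: [0.7, -0.1, -0.7]
opening: 0.0134
finger_force: 26.4
```

```bash
python3 - <<'E'
from h import *
f=grab('wrist','pics/w4.png')
# dish: pulp-brown blob in the top view, rim plane z=.04
t=grab('top');h=cv2.cvtColor(t['pixels'],cv2.COLOR_BGR2HSV)
m=cv2.inRange(h,(8,40,80),(25,150,255));m[:,:405]=0;m[:,535:]=0;m[:205]=0;m[285:]=0
c=max(cv2.findContours(m,cv2.RETR_EXTERNAL,cv2.CHAIN_APPROX_NONE)[0],key=cv2.contourArea)[:,0]
print('dish',rect(t,c,.04))
go(.5,-.22,.3)
E
```

```text
dish (array([ 0.5546065 , -0.50132674], dtype=float32), np.float32(0.1699917), np.float32(0.13205971), np.float32(1.7624619))
t 6.4 eef [ 0.4992 -0.222   0.2252] tilt [-0.  0. -1.] yaw 1.246 j7 -0.2 D [ 0.0021  0.0001 -0.0748] turn None
```

View pics/w4.png

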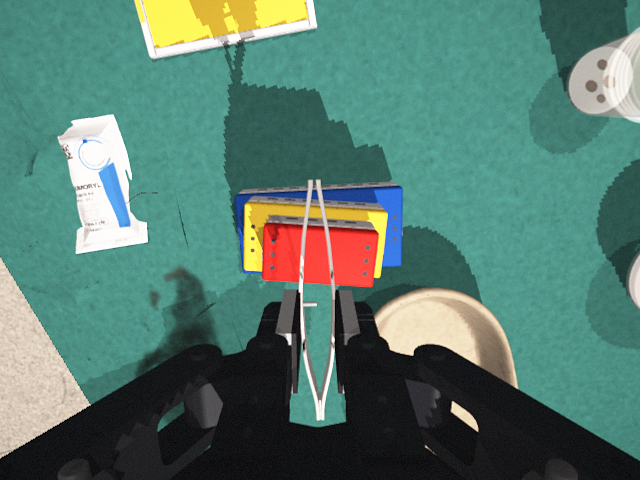

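The forceps are held. The dish mask came out 170 mm long, too short because the arm covers part of the dish, so I'll measure it in the initial top and side pictures.

```bash
python3 - <<'E'
from h import *
F={}
for n,w in(('top',(405,535,205,285)),('side',(255,340,300,420))):
    f=grab(n);f['pixels']=cv2.imread(f'pics/{n}0.png');h=cv2.cvtColor(f['pixels'],cv2.COLOR_BGR2HSV)
    m=cv2.inRange(h,(5,30,60),(28,170,255));k=np.zeros_like(m);k[w[2]:w[3],w[0]:w[1]]=m[w[2]:w[3],w[0]:w[1]]
    c=max(cv2.findContours(k,cv2.RETR_EXTERNAL,cv2.CHAIN_APPROX_NONE)[0],key=cv2.contourArea)[:,0]
    print(n,'dish',rect(f,c,.04),cv2.boundingRect(c)); F[n]=(f,c)
o=manip.get_obs()
E
```

```text
top dish (array([ 0.5462859 , -0.43635964], dtype=float32), np.float32(0.29881424), np.float32(0.14038385), np.float32(1.6520897)) (411, 216, 115, 57)
side dish (array([ 0.5479642 , -0.44101322], dtype=float32), np.float32(0.30158132), np.float32(0.14004637), np.float32(1.6584736)) (265, 310, 69, 104)
```

```bash
python3 - <<'E'
from h import *
go(.545,-.44,.2252,1.655)
E
```

```text
t 6.5 eef [ 0.499  -0.2219  0.2246] tilt [ 0.    -0.001 -1.   ] yaw 1.246 j7 -0.2 D [-0.192   0.1132 -0.0007] turn -0.4091752992444413
```

Converted, -0.048 m is -0.768, 0.03 m is 0.48, -0.136 rad is -0.068.

>>> jog_arm(
  steps=[
    {"jaw": 0.005, "x": -0.768, "y": 0.4528},
    {"jaw": 0.005, "x": -0.768, "y": 0.4528},
    {"jaw": 0.005, "x": -0.768, "y": 0.4528},
    {"jaw": 0.005, "x": -0.768, "y": 0.4528},
    {"jaw": 0.005, "z": 0.32, "yaw": -0.068},
    {"jaw": 0.005, "z": 0.32, "yaw": -0.068},
    {"jaw": 0.005, "z": 0.48, "yaw": -0.068},
    {"jaw": 0.005, "z": 0.48},
    {"jaw": 0.005, "z": 0.32},
    {"jaw": 0.005},
  ],
)

```text
time: 7.75
eef_pos: [0.5446, -0.4395, 0.1032]
tool_rot: [-2.125, -2.309, 0.001]
force: [0.1, -0.8, 0.1]
opening: 0.0135
finger_force: 26.4
```

```bash
python3 - <<'E'
from h import *
go(.545,-.44,.0795,1.655)
E
```

```text
t 7.75 eef [ 0.5446 -0.4395  0.1032] tilt [ 0.002 -0.003 -1.   ] yaw 1.654 j7 0.39 D [-0.0006  0.0004  0.0237] turn -0.0011211339271666176
```

Converted, 0.01 m is 0.16, 0.008 m is 0.128.

>>> jog_arm(
  steps=[
    {"jaw": 0.005, "z": 0.16},
    {"jaw": 0.005, "z": 0.128},
    {"jaw": 0.005, "z": 0.064},
    {"jaw": 0.005, "z": 0.032},
    {"jaw": 0.005},
    {"jaw": 0.02},
    {"jaw": 0.035},
    {"jaw": 0.035},
  ],
)

```text
time: 8.75
eef_pos: [0.5454, -0.4402, 0.0813]
tool_rot: [2.127, 2.311, 0.0]
force: [-0.3, -0.2, 0.3]
opening: 0.0353
finger_force: 0.0
```

>>> jog_arm(
  steps=[
    {"jaw": 0.035, "z": -0.16},
    {"jaw": 0.035, "z": -0.32},
    {"jaw": 0.035, "z": -0.48},
    {"jaw": 0.035, "z": -0.64},
    {"jaw": 0.05, "z": -0.64},
    {"jaw": 0.05},
  ],
)

```text
time: 9.5
eef_pos: [0.547, -0.4408, 0.2269]
tool_rot: [2.122, 2.306, 0.002]
force: [1.1, -0.1, 0.1]
opening: 0.05
finger_force: 0.0
```

```bash
python3 - <<'E'
from h import *
grab('wrist','pics/w5.png'); go(.5006,-.2218,.24,-.40)
E
```

```text
t 9.55 eef [ 0.5461 -0.4405  0.2245] tilt [-0.003  0.003 -1.   ] yaw 1.654 j7 0.44 D [ 0.2216 -0.0272 -0.0163] turn -1.0879636452931347
```

View pics/w5.png

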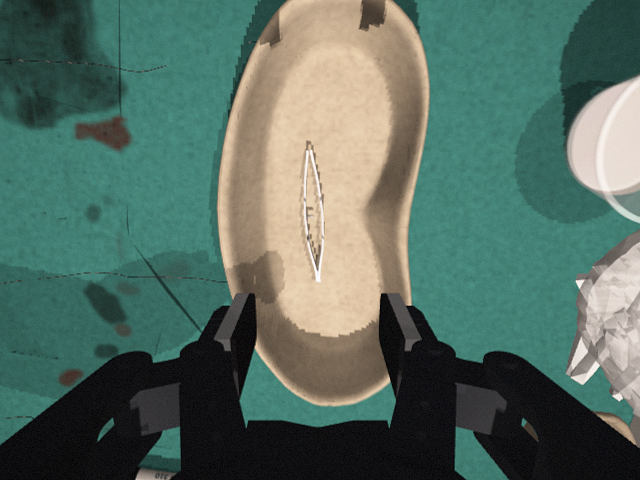

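The forceps lie on the dish floor around (314,210), let go. Next is the red cassette.

Converted, 0.0555 m is 0.888, 0.0551 m is 0.8816, -0.181 rad is -0.0905.

>>> jog_arm(
  steps=[
    {"jaw": 0.07, "x": 0.888, "y": -0.1088, "z": -0.24},
    {"jaw": 0.07, "x": 0.888, "y": -0.1088, "z": -0.24},
    {"jaw": 0.07, "x": 0.888, "y": -0.1088, "z": -0.24},
    {"jaw": 0.07, "x": 0.8816, "y": -0.1088, "z": -0.24},
    {"jaw": 0.07, "yaw": -0.0905},
    {"jaw": 0.07, "yaw": -0.0905},
    {"jaw": 0.07, "yaw": -0.0905},
    {"jaw": 0.07, "yaw": -0.0905},
    {"jaw": 0.07, "yaw": -0.0905},
    {"jaw": 0.07, "yaw": -0.0905},
  ],
  grip_force=40,
)

```text
time: 10.8
eef_pos: [0.4994, -0.2215, 0.2809]
tool_rot: [-0.617, -3.079, 0.0]
force: [-0.2, 0.0, 0.8]
opening: 0.0701
finger_force: 0.0
```

>>> jog_arm(
  steps=[
    {"jaw": 0.07},
    {"jaw": 0.07},
  ],
)

```text
time: 11.05
eef_pos: [0.4996, -0.2215, 0.281]
tool_rot: [-0.633, -3.077, -0.0]
force: [-0.2, 0.7, -0.8]
opening: 0.0702
finger_force: 0.0
```

```bash
cat > m.py <<'E'
import sys
from h import *
# red lid / yellow lid on the pile from the wrist camera, window around expected place
col,z,x,y=sys.argv[1],*map(float,sys.argv[2:5])
g=grab('wrist',sys.argv[5] if len(sys.argv)>5 else None); q=proj(g,[x,y,z])[0]
b=min(blobs(g,col,200),key=lambda c:np.linalg.norm(cen(c)-q)); r=rect(g,b,z); print(col,q.round(),cen(b).round(1),np.round([*r[0],*r[1:]],4))
print([np.round(v,4).tolist() for v in plane(g,cv2.approxPolyDP(b,4,True)[:,0],z)[:,:2]])
E
python3 m.py red .09 .5006 -.2218 pics/w6.png; python3 m.py yellow .06 .5006 -.2218;python3 m.py blue .03 .5006 -.2218; python3 -c "
from h import *
go(.5006,-.2218,.139,2.742)"
```

```text
red [318. 236.] [317.6 233.4] [ 0.4996 -0.2216  0.0656  0.0331  2.7447]
[[0.4761, -0.1948], [0.4643, -0.224], [0.5237, -0.2484], [0.5347, -0.2188]]
yellow [318. 226.] [316.9 192.4] [ 0.4966 -0.2205  0.0908  0.0456  2.7473]
[[0.447, -0.2231], [0.53, -0.2583], [0.4689, -0.2297], [0.4644, -0.2227], [0.4784, -0.1938], [0.5466, -0.2174], [0.4642, -0.1831]]
blue [318. 217.] [339.4 256. ] [ 0.5171 -0.228   0.0856  0.0599  2.8636]
[[0.484, -0.1879], [0.5598, -0.2194], [0.5411, -0.2654], [0.5498, -0.2673], [0.5651, -0.2118]]
t 11.2 eef [ 0.4998 -0.2214  0.2812] tilt [ 0. -0. -1.] yaw 2.738 j7 1.1 D [-0.0009 -0.      0.1422] turn -0.004090463876536887
```

View pics/w6.png

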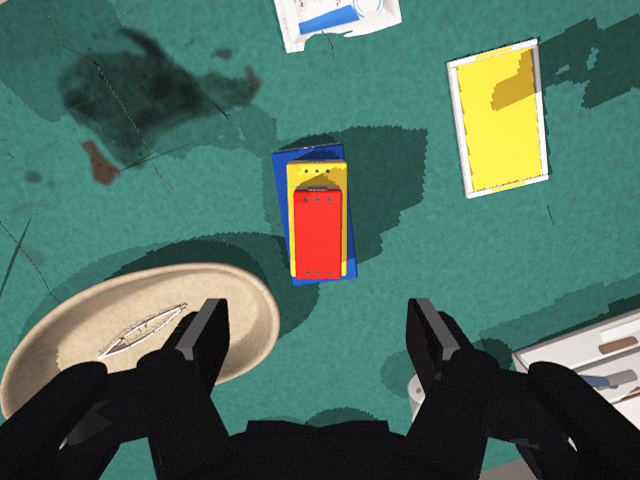

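Red at (317,233) is aligned with the tool. The lids' heights agree with their sizes, 65.6 x 33 and 90.8 x 45.6 mm. Descending.

Converted, 0.03 m is 0.48, 0.025 m is 0.4.

>>> jog_arm(
  steps=[
    {"jaw": 0.06, "z": 0.48},
    {"jaw": 0.06, "z": 0.48},
    {"jaw": 0.06, "z": 0.48},
    {"jaw": 0.055, "z": 0.4},
    {"jaw": 0.055, "z": 0.192},
    {"jaw": 0.055, "z": 0.128},
    {"jaw": 0.055, "z": 0.064},
    {"jaw": 0.055},
    {"jaw": 0.055},
  ],
  grip_force=40,
)

```text
time: 12.32
eef_pos: [0.5001, -0.2216, 0.1428]
tool_rot: [0.627, 3.077, -0.0]
force: [-0.4, 0.5, -0.8]
opening: 0.055
finger_force: 0.0
```

```bash
python3 - <<'E'
from h import *
go(.4999,-.2216,.1385,2.745)
E
```

```text
t 12.32 eef [ 0.5001 -0.2216  0.1428] tilt [-0.001 -0.    -1.   ] yaw 2.74 j7 0.94 D [ 0.0002 -0.0001  0.0043] turn -0.005367060810950619
```

Converted, 0.004 m is 0.064, -0.005 rad is -0.0025.

>>> jog_arm(
  steps=[
    {"jaw": 0.055, "z": 0.064, "yaw": -0.0025},
    {"jaw": 0.045},
    {"jaw": 0.038},
    {"jaw": 0.03},
    {"jaw": 0.02},
    {"jaw": 0.02},
    {"jaw": 0.02},
  ],
  grip_force=40,
)

```text
time: 13.2
eef_pos: [0.5, -0.2214, 0.1384]
tool_rot: [0.619, 3.08, -0.0]
force: [-0.4, 1.2, 4.1]
opening: 0.0333
finger_force: 40.4
```

>>> jog_arm(
  steps=[
    {"jaw": 0.02, "z": -0.032},
    {"jaw": 0.02, "z": -0.064},
    {"jaw": 0.02, "z": -0.16},
    {"jaw": 0.02, "z": -0.24},
    {"jaw": 0.02, "z": -0.32},
    {"jaw": 0.02, "z": -0.32},
    {"jaw": 0.02, "z": -0.32},
    {"jaw": 0.02, "z": -0.32},
    {"jaw": 0.02},
    {"jaw": 0.02},
  ],
)

```text
time: 14.45
eef_pos: [0.4995, -0.2216, 0.249]
tool_rot: [-0.619, -3.08, 0.0]
force: [0.3, -0.1, -1.1]
opening: 0.0333
finger_force: 39.9
```

```bash
python3 m.py red .2 .5 -.22 pics/w7.png; python3 - <<'E'
from h import *
go(.527,.138,.24,2.853)
E
```

```text
red [323. 344.] [317.2 336. ] [ 0.4992 -0.2217  0.0672  0.0334  2.744 ]
[[0.4627, -0.2228], [0.4653, -0.2255], [0.5232, -0.2491], [0.5356, -0.2195], [0.4748, -0.1948]]
t 14.5 eef [ 0.4994 -0.2215  0.2486] tilt [ 0.001 -0.    -1.   ] yaw 2.745 j7 1.07 D [0.1135 0.3423 0.0087] turn -0.10821131741365386
```

View pics/w7.png

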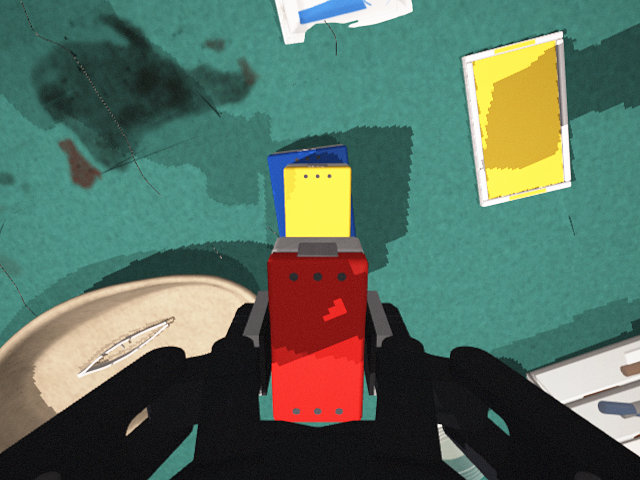

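```bash
python3 - <<'E'
from h import *
go(.59,.112,.26,2.853)
E
```

```text
t 14.5 eef [ 0.4994 -0.2215  0.2486] tilt [ 0.001 -0.    -1.   ] yaw 2.745 j7 1.07 D [ 0.0454  0.3426 -0.0114] turn -0.10821131741365386
```

Converted, 0.05 m is 0.8, 0.045 m is 0.72, -0.058 rad is -0.029.

>>> jog_arm(
  steps=[
    {"jaw": 0.02, "x": 0.064, "y": 0.4, "z": -0.184},
    {"jaw": 0.02, "x": 0.096, "y": 0.72},
    {"jaw": 0.02, "x": 0.096, "y": 0.8},
    {"jaw": 0.02, "x": 0.096, "y": 0.8},
    {"jaw": 0.02, "x": 0.096, "y": 0.8},
    {"jaw": 0.02, "x": 0.096, "y": 0.8},
    {"jaw": 0.02, "x": 0.096, "y": 0.72, "yaw": -0.025},
    {"jaw": 0.02, "x": 0.08, "y": 0.4416, "yaw": -0.029},
    {"jaw": 0.02},
    {"jaw": 0.02},
  ],
)

```text
time: 15.75
eef_pos: [0.589, 0.1122, 0.2604]
tool_rot: [-0.452, -3.108, 0.001]
force: [0.4, 0.0, -1.1]
opening: 0.0336
finger_force: 40.1
```

```bash
python3 m.py red .005 .529 .139 pics/w8.png
```

```text
red [328. 138.] [326.7 135.1] [0.5285 0.1383 0.0815 0.0495 2.837 ]
[[0.4822, 0.1269], [0.5595, 0.1026], [0.5742, 0.149], [0.4968, 0.1731]]
```

>>> jog_arm(
  steps=[
    {"jaw": 0.02, "x": -0.0016},
  ],
)

```text
time: 15.92
eef_pos: [0.5895, 0.1111, 0.2607]
tool_rot: [-0.455, -3.108, 0.001]
force: [-0.2, 0.4, -0.9]
opening: 0.0332
finger_force: 40.1
```

```bash
python3 - <<'E'
from h import *
go(.529,.139,.12,2.855)
E
```

```text
t 15.93 eef [0.5895 0.1111 0.2607] tilt [ 0.    -0.001 -1.   ] yaw 2.851 j7 0.58 D [0.0659 0.0095 0.1407] turn -0.003892288503588137
```

View pics/w8.png

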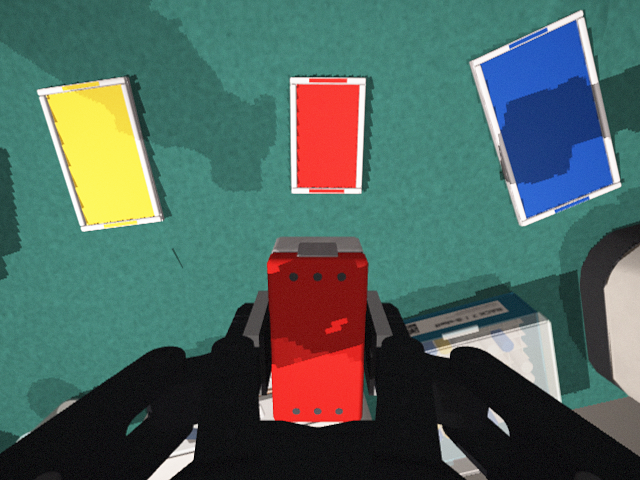

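Red tray centre is at pixel (327,135), i.e. (0.5285, 0.1383), inside 81.5 x 49.5 mm as it must be. I'll measure the other two trays from here too.

```bash
python3 m.py yellow .005 .492 -.046; python3 m.py blue .005 .571 .316; python3 m.py red .005 .529 .139; python3 - <<'E'
from h import *
go(.5285,.1383,.11,2.84)
E
```

```text
yellow [105. 159.] [102.6 152.9] [ 0.4906 -0.0463  0.1079  0.0611  2.9847]
[[0.4427, -0.008], [0.4334, -0.0675], [0.5387, -0.0834], [0.5479, -0.0246]]
blue [552. 123.] [549.7 117.5] [0.5712 0.3151 0.1356 0.0752 0.1317]
[[0.4993, 0.3429], [0.5092, 0.2694], [0.6422, 0.2871], [0.6324, 0.3604]]
red [329. 137.] [327.6 133.6] [0.5281 0.1383 0.0811 0.0497 2.8471]
[[0.4825, 0.1271], [0.5599, 0.1036], [0.5739, 0.1502], [0.4971, 0.1733]]
t 16.07 eef [0.5895 0.1114 0.2608] tilt [-0. -0. -1.] yaw 2.852 j7 0.58 D [0.0661 0.0083 0.1508] turn 0.011620214259635553
```

Converted, 0.03 m is 0.48, 0.025 m is 0.4, 0.01 rad is 0.005.

>>> jog_arm(
  steps=[
    {"jaw": 0.02, "x": 0.352, "y": 0.0448, "z": 0.32},
    {"jaw": 0.02, "x": 0.352, "y": 0.0448, "z": 0.48, "yaw": 0.005},
    {"jaw": 0.02, "x": 0.3536, "y": 0.0448, "z": 0.48},
    {"jaw": 0.02, "z": 0.48},
    {"jaw": 0.02, "z": 0.4},
    {"jaw": 0.02, "z": 0.2528},
    {"jaw": 0.02},
    {"jaw": 0.02},
  ],
)

```text
time: 17.08
eef_pos: [0.5291, 0.1394, 0.1107]
tool_rot: [0.468, 3.106, 0.001]
force: [0.2, 0.2, -1.2]
opening: 0.0333
finger_force: 40.1
```

```bash
python3 - <<'E'
from h import *
go(.5283,.1383,.0836,2.843)
E
```

```text
t 17.07 eef [0.5291 0.1394 0.1107] tilt [-0.001  0.001 -1.   ] yaw 2.843 j7 0.3 D [ 0.0004 -0.0013  0.0271] turn -0.00034940657137072506
```

Converted, 0.01 m is 0.16, 0.008 m is 0.128.

>>> jog_arm(
  steps=[
    {"jaw": 0.02, "y": -0.0192, "z": 0.16},
    {"jaw": 0.02, "z": 0.128},
    {"jaw": 0.02, "z": 0.08},
    {"jaw": 0.02, "z": 0.048},
    {"jaw": 0.02, "z": 0.016},
    {"jaw": 0.02},
    {"jaw": 0.02},
  ],
)

```text
time: 17.95
eef_pos: [0.5281, 0.1381, 0.0833]
tool_rot: [0.467, 3.106, -0.0]
force: [-2.3, -1.0, 6.5]
opening: 0.0333
finger_force: 41.0
```

Force of 6.5 N upward means the cassette is down on the floor. Release and rise.

Converted, -0.05 m is -0.8, -0.03 m is -0.48.

>>> jog_arm(
  steps=[
    {"jaw": 0.036},
    {"jaw": 0.045},
    {"jaw": 0.055},
    {"jaw": 0.055, "z": -0.064},
    {"jaw": 0.055, "z": -0.24},
    {"jaw": 0.055, "z": -0.48},
    {"jaw": 0.065, "z": -0.8},
    {"jaw": 0.07, "z": -0.8},
    {"jaw": 0.07, "z": -0.32},
    {"jaw": 0.07},
  ],
)

```text
time: 19.2
eef_pos: [0.5287, 0.1384, 0.2543]
tool_rot: [0.467, 3.103, 0.002]
force: [0.3, -0.2, -1.1]
opening: 0.0699
finger_force: 0.0
```

```bash
python3 - <<'E'
from h import *
g=grab('wrist','pics/w9.png')
for z,n in((.035,'lid'),):
    b=min(blobs(g,'red',200),key=lambda c:np.linalg.norm(cen(c)-proj(g,[.5283,.1383,z])[0])); r=rect(g,b,z);print(np.round([*r[0],*r[1:]],4))
go(.4966,-.2205,.26,2.747)
E
```

```text
[0.5236 0.1396 0.078  0.0451 2.8453]
t 19.25 eef [0.5283 0.1379 0.2529] tilt [-0.002  0.001 -1.   ] yaw 2.843 j7 0.48 D [-0.0753 -0.3519 -0.0072] turn 0.09558022874233751
```

View pics/w9.png

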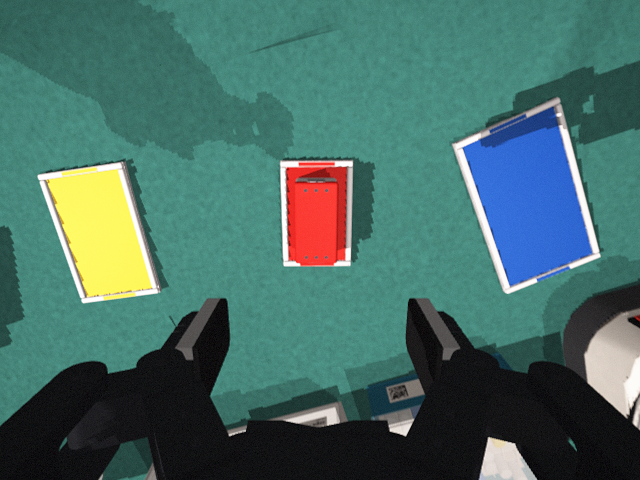

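Red cassette (316,222) sits within the red tray's rim. Now the yellow one.

Converted, -0.05 m is -0.8, -0.0108 m is -0.1728, 0.048 rad is 0.024.

>>> jog_arm(
  steps=[
    {"jaw": 0.08, "x": -0.1728, "y": -0.8},
    {"jaw": 0.08, "x": -0.1728, "y": -0.8},
    {"jaw": 0.08, "x": -0.1728, "y": -0.8},
    {"jaw": 0.08, "x": -0.1728, "y": -0.8},
    {"jaw": 0.08, "x": -0.1728, "y": -0.8},
    {"jaw": 0.08, "x": -0.1728, "y": -0.8, "z": -0.112},
    {"jaw": 0.08, "x": -0.168, "y": -0.8, "yaw": 0.024},
    {"jaw": 0.08, "yaw": 0.024},
    {"jaw": 0.08},
    {"jaw": 0.08},
  ],
  grip_force=50,
)

```text
time: 20.5
eef_pos: [0.4971, -0.2177, 0.2585]
tool_rot: [-0.612, -3.081, -0.001]
force: [0.1, 0.2, 0.2]
opening: 0.0795
finger_force: 0.0
```

```bash
python3 m.py yellow .06 .4966 -.2205; python3 m.py blue .03 .50 -.225;python3 - <<'E'
from h import *
go(.4966,-.2205,.11,2.747)
E
```

```text
yellow [314. 233.] [313.7 229.9] [ 0.4966 -0.2205  0.0914  0.0455  2.7488]
[[0.4632, -0.1837], [0.4473, -0.2239], [0.5307, -0.2577], [0.5466, -0.2172]]
blue [311. 229.] [335.4 272. ] [ 0.5184 -0.2284  0.0825  0.0598  2.8674]
[[0.4867, -0.189], [0.5597, -0.2184], [0.5431, -0.2657], [0.5493, -0.2675], [0.5646, -0.2112]]
t 20.6 eef [ 0.4973 -0.2178  0.2587] tilt [ 0.  0. -1.] yaw 2.749 j7 1.08 D [-0.0005 -0.0028  0.1487] turn 0.002102385753166569
```

Converted, 0.035 m is 0.56, 0.03 m is 0.48.

>>> jog_arm(
  steps=[
    {"jaw": 0.08, "x": -0.008, "y": -0.0448, "z": 0.48},
    {"jaw": 0.08, "z": 0.56},
    {"jaw": 0.075, "z": 0.56},
    {"jaw": 0.07, "z": 0.4},
    {"jaw": 0.07, "z": 0.208},
    {"jaw": 0.07, "z": 0.112},
    {"jaw": 0.07, "z": 0.032},
    {"jaw": 0.07},
    {"jaw": 0.07},
  ],
)

```text
time: 21.72
eef_pos: [0.4968, -0.2216, 0.1125]
tool_rot: [0.616, 3.08, -0.0]
force: [0.4, 0.1, -0.7]
opening: 0.0706
finger_force: 0.0
```

```bash
python3 - <<'E'
from h import *
go(.4966,-.2205,.1095,2.749)
E
```

```text
t 21.73 eef [ 0.4968 -0.2216  0.1125] tilt [-0.001 -0.    -1.   ] yaw 2.747 j7 0.9 D [0.0006 0.0009 0.003 ] turn -0.0023931040727771524
```

Converted, 0.0025 m is 0.04, 0.0009 m is 0.0144, -0.002 rad is -0.001.

>>> jog_arm(
  steps=[
    {"jaw": 0.065, "x": 0.0096, "y": 0.0144, "z": 0.04, "yaw": -0.001},
    {"jaw": 0.06},
    {"jaw": 0.05},
    {"jaw": 0.045},
    {"jaw": 0.035},
    {"jaw": 0.03},
    {"jaw": 0.03},
  ],
  grip_force=50,
)

```text
time: 22.6
eef_pos: [0.4964, -0.2203, 0.1097]
tool_rot: [0.613, 3.081, -0.0]
force: [-1.5, -0.1, 5.2]
opening: 0.045
finger_force: 50.9
```

>>> jog_arm(
  steps=[
    {"jaw": 0.03, "z": -0.032},
    {"jaw": 0.03, "z": -0.064},
    {"jaw": 0.03, "z": -0.16},
    {"jaw": 0.03, "z": -0.24},
    {"jaw": 0.03, "z": -0.32},
    {"jaw": 0.03, "z": -0.32},
    {"jaw": 0.03, "z": -0.32},
    {"jaw": 0.03, "z": -0.32},
    {"jaw": 0.03, "z": -0.16},
    {"jaw": 0.03},
  ],
)

```text
time: 23.85
eef_pos: [0.4965, -0.2204, 0.2312]
tool_rot: [0.613, 3.08, -0.001]
force: [-0.1, -0.2, -2.0]
opening: 0.0449
finger_force: 51.4
```

```bash
python3 m.py blue .03 .50 -.225; python3 m.py yellow .18 .4966 -.2205 pics/w10.png; python3 - <<'E'
from h import *
go(.4906,-.0463,.23,2.985)
E
```

```text
blue [314. 237.] [310.5 179.7] [ 0.4614 -0.2124  0.0596  0.0381  1.2931]
[[0.4523, -0.1793], [0.4358, -0.235], [0.4651, -0.2438], [0.4878, -0.1892]]
yellow [318. 343.] [317.2 317.2] [ 0.4922 -0.2191  0.0827  0.0454  2.75  ]
[[0.4465, -0.2232], [0.4484, -0.2256], [0.5189, -0.2542], [0.5302, -0.2353], [0.5358, -0.2133], [0.464, -0.1835], [0.4617, -0.1848]]
t 23.95 eef [ 0.496  -0.2204  0.23  ] tilt [ 0.001 -0.    -1.   ] yaw 2.749 j7 1.05 D [0.0717 0.1587 0.    ] turn -0.23635088030488438
```

View pics/w10.png

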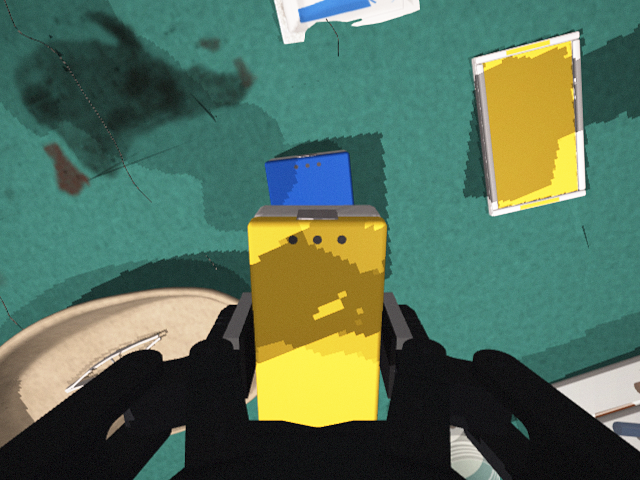

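Yellow is held level, with blue left in place (310,180).

Converted, 0.04 m is 0.64, 0.035 m is 0.56, -0.066 rad is -0.033.

>>> jog_arm(
  steps=[
    {"jaw": 0.03, "x": 0.128, "y": 0.32},
    {"jaw": 0.03, "x": 0.256, "y": 0.56, "yaw": -0.025},
    {"jaw": 0.03, "x": 0.256, "y": 0.56, "yaw": -0.03},
    {"jaw": 0.03, "x": 0.3152, "y": 0.64, "yaw": -0.03},
    {"jaw": 0.03, "x": 0.352, "y": 0.2832, "yaw": -0.033},
    {"jaw": 0.03},
    {"jaw": 0.03},
  ],
)

```text
time: 24.82
eef_pos: [0.4668, -0.0565, 0.23]
tool_rot: [-0.248, -3.131, 0.0]
force: [-0.0, 0.0, -1.6]
opening: 0.0447
finger_force: 51.4
```

```bash
python3 - <<'E'
from h import *
go(.4908,-.0463,.11,2.985)
E
```

```text
t 24.82 eef [ 0.4668 -0.0565  0.23  ] tilt [ 0. -0. -1.] yaw 2.984 j7 0.93 D [-0.0222  0.0139  0.12  ] turn -0.0011956996374404838
```

Converted, 0.03 m is 0.48, 0.025 m is 0.4.

>>> jog_arm(
  steps=[
    {"jaw": 0.03, "x": -0.176, "y": 0.112},
    {"jaw": 0.03, "x": -0.1792, "y": 0.1104, "z": 0.32},
    {"jaw": 0.03, "z": 0.48},
    {"jaw": 0.03, "z": 0.48},
    {"jaw": 0.03, "z": 0.4},
    {"jaw": 0.03, "z": 0.24},
    {"jaw": 0.03},
    {"jaw": 0.03},
  ],
)

```text
time: 25.82
eef_pos: [0.4914, -0.0456, 0.111]
tool_rot: [0.246, 3.131, 0.0]
force: [0.9, 0.4, -0.7]
opening: 0.0452
finger_force: 51.5
```

```bash
python3 - <<'E'
from h import *
go(.4908,-.0463,.0847,2.985)
E
```

```text
t 25.82 eef [ 0.4914 -0.0456  0.111 ] tilt [-0.001  0.    -1.   ] yaw 2.985 j7 0.7 D [ 0.0005 -0.0008  0.0263] turn -0.0003942533408354265
```

Converted, 0.01 m is 0.16, 0.008 m is 0.128.

>>> jog_arm(
  steps=[
    {"jaw": 0.03, "x": 0.0064, "y": -0.0128, "z": 0.16},
    {"jaw": 0.03, "z": 0.128},
    {"jaw": 0.03, "z": 0.08},
    {"jaw": 0.03, "z": 0.048},
    {"jaw": 0.03, "z": 0.016},
    {"jaw": 0.03},
    {"jaw": 0.03},
  ],
)

```text
time: 26.7
eef_pos: [0.49, -0.0463, 0.0846]
tool_rot: [0.246, 3.131, -0.002]
force: [-5.6, -1.4, 22.3]
opening: 0.0451
finger_force: 54.4
```

Converted, -0.05 m is -0.8, -0.03 m is -0.48.

>>> jog_arm(
  steps=[
    {"jaw": 0.046, "z": -0.016},
    {"jaw": 0.055},
    {"jaw": 0.065},
    {"jaw": 0.07, "z": -0.064},
    {"jaw": 0.07, "z": -0.24},
    {"jaw": 0.07, "z": -0.48},
    {"jaw": 0.08, "z": -0.8},
    {"jaw": 0.08, "z": -0.8},
    {"jaw": 0.085, "z": -0.32},
    {"jaw": 0.085},
  ],
)

```text
time: 27.95
eef_pos: [0.4907, -0.0463, 0.2556]
tool_rot: [0.246, 3.128, -0.001]
force: [-0.6, 0.5, -0.1]
opening: 0.0852
finger_force: 0.0
```

```bash
python3 - <<'E'
from h import *
g=grab('wrist','pics/w11.png')
go(.497,-.225,.25,2.865)
E
```

```text
t 28.0 eef [ 0.4902 -0.0466  0.2543] tilt [-0.002 -0.    -1.   ] yaw 2.984 j7 0.94 D [-0.0347 -0.1752  0.0044] turn 0.11943568394688997
```

View pics/w11.png

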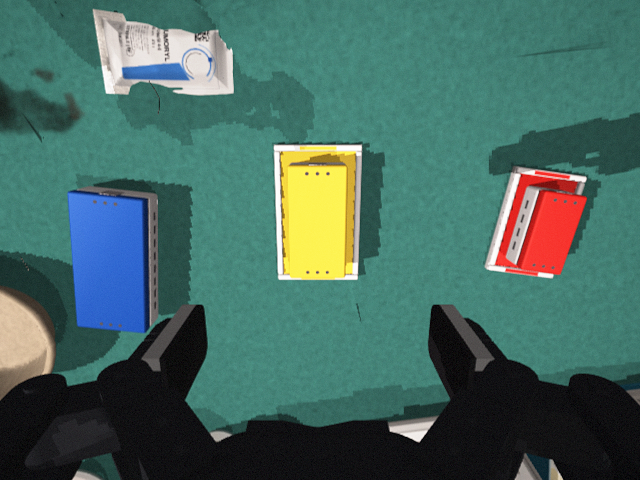

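Yellow (317,222) sits inside its tray, red likewise. Blue at (113,260) is now clear. I'll measure it and its distance to the dish rim.

The manual's scale: shifts go in shares of 62.5 mm and turns go in shares of 2 rad. Converting my numbers, -0.044 m is -0.704, -0.0087 m is -0.1392, 0.04 rad is 0.02.

>>> jog_arm(
  steps=[
    {"jaw": 0.085, "x": -0.1392, "y": -0.704},
    {"jaw": 0.085, "x": -0.1392, "y": -0.704, "yaw": 0.02},
    {"jaw": 0.085, "x": -0.1392, "y": -0.704, "yaw": 0.02},
    {"jaw": 0.085, "x": -0.1392, "y": -0.704, "z": 0.064, "yaw": 0.02},
    {"jaw": 0.085},
    {"jaw": 0.085},
  ],
  grip_force=60,
)

```text
time: 28.75
eef_pos: [0.4914, -0.2249, 0.2486]
tool_rot: [-0.432, -3.11, -0.002]
force: [-0.2, 0.0, 0.5]
opening: 0.0848
finger_force: 0.0
```

```bash
python3 m.py blue .03 .497 -.225; python3 - <<'E'
from h import *
go(.497,-.225,.25,2.865)
t=grab('top');t['pixels']=cv2.imread('pics/top0.png');h=cv2.cvtColor(t['pixels'],cv2.COLOR_BGR2HSV)
m=cv2.inRange(h,(5,30,60),(28,170,255));m[:,:405]=0;m[:,535:]=0;m[:205]=0;m[285:]=0
c=max(cv2.findContours(m,cv2.RETR_EXTERNAL,cv2.CHAIN_APPROX_NONE)[0],key=cv2.contourArea)[:,0]
P=plane(t,c,.04)[:,:2]
for v in np.arange(.46,.6,.02): q=P[abs(P[:,0]-v)<.006]; print(v.round(2),q[:,1].max().round(4) if len(q) else None)
E
```

```text
blue [319. 233.] [322.4 231.1] [ 0.5005 -0.2234  0.119   0.0601  2.8684]
[[0.4508, -0.1803], [0.4366, -0.2357], [0.5499, -0.2667], [0.564, -0.2104]]
t 28.8 eef [ 0.4916 -0.2244  0.2489] tilt [ 0.001  0.001 -1.   ] yaw 2.867 j7 1.17 D [-0.0053  0.0009 -0.0011] turn 0.0016760171979637306
0.46 None
0.48 -0.3605
0.5 -0.3104
0.52 -0.2932
0.54 -0.2886
0.56 -0.2868
0.58 -0.2929
```

Converted, 0.035 m is 0.56, 0.03 m is 0.48, -0.0015 rad is -0.0008.

>>> jog_arm(
  steps=[
    {"jaw": 0.08, "x": -0.1456, "y": -0.0096, "yaw": -0.0008},
    {"jaw": 0.08, "z": 0.56},
    {"jaw": 0.08, "z": 0.56},
    {"jaw": 0.08, "z": 0.56},
    {"jaw": 0.08, "z": 0.48},
    {"jaw": 0.08, "z": 0.288},
    {"jaw": 0.08, "z": 0.16},
    {"jaw": 0.08, "z": 0.048},
    {"jaw": 0.08},
    {"jaw": 0.08},
  ],
  grip_force=60,
)

```text
time: 30.1
eef_pos: [0.5007, -0.229, 0.0841]
tool_rot: [0.431, 3.111, -0.001]
force: [1.0, 0.1, -0.8]
opening: 0.08
finger_force: 0.0
```

```bash
python3 - <<'E'
from h import *
go(.5005,-.2234,.08,2.8685)
E
```

```text
t 30.1 eef [ 0.5007 -0.229   0.0841] tilt [-0.001 -0.    -1.   ] yaw 2.866 j7 0.96 D [0.0017 0.0053 0.0041] turn -0.0023771459671659834
```

Converted, 0.0053 m is 0.0848, 0.004 m is 0.064, -0.002 rad is -0.001.

>>> jog_arm(
  steps=[
    {"jaw": 0.08, "x": 0.0256, "y": 0.0848, "yaw": -0.001},
    {"jaw": 0.08, "z": 0.064},
    {"jaw": 0.072},
    {"jaw": 0.065},
    {"jaw": 0.055},
    {"jaw": 0.045},
    {"jaw": 0.045},
    {"jaw": 0.045},
  ],
  grip_force=60,
)

```text
time: 31.1
eef_pos: [0.5002, -0.2233, 0.0797]
tool_rot: [0.428, 3.112, -0.0]
force: [-1.4, 0.6, 5.5]
opening: 0.0585
finger_force: 65.2
```

>>> jog_arm(
  steps=[
    {"jaw": 0.045, "z": -0.032},
    {"jaw": 0.045, "z": -0.064},
    {"jaw": 0.045, "z": -0.16},
    {"jaw": 0.045, "z": -0.32},
    {"jaw": 0.045, "z": -0.32},
    {"jaw": 0.045, "z": -0.48},
    {"jaw": 0.045, "z": -0.48},
    {"jaw": 0.045, "z": -0.16},
    {"jaw": 0.045},
    {"jaw": 0.045},
  ],
)

```text
time: 32.35
eef_pos: [0.4996, -0.2233, 0.2044]
tool_rot: [-0.428, -3.111, -0.0]
force: [0.6, 0.6, -3.5]
opening: 0.0588
finger_force: 65.5
```

```bash
python3 m.py blue .151 .5005 -.2234 pics/w12.png; python3 - <<'E'
from h import *
go(.5711,.3155,.21,3.275)
E
```

```text
blue [318. 340.] [317.2 294.8] [ 0.4915 -0.2212  0.1007  0.0607  2.8674]
[[0.4359, -0.2363], [0.5318, -0.2638], [0.5271, -0.2593], [0.5375, -0.2346], [0.5417, -0.2074], [0.5481, -0.206], [0.4523, -0.1791]]
t 32.4 eef [ 0.4996 -0.2232  0.2043] tilt [ 0.002  0.    -1.   ] yaw 2.868 j7 1.12 D [ 0.0766  0.538  -0.0055] turn -0.4066170359666166
```

View pics/w12.png

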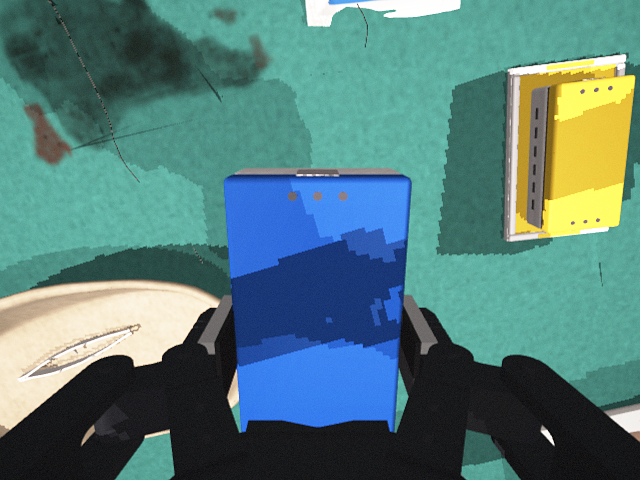

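Blue is held level (317,295). Carrying it across above the other trays.

Converted, 0.055 m is 0.88, 0.05 m is 0.8.

>>> jog_arm(
  steps=[
    {"jaw": 0.045, "x": 0.064, "y": 0.48, "z": -0.096},
    {"jaw": 0.045, "x": 0.112, "y": 0.8},
    {"jaw": 0.045, "x": 0.12, "y": 0.88},
    {"jaw": 0.045, "x": 0.12, "y": 0.88},
    {"jaw": 0.045, "x": 0.12, "y": 0.88},
    {"jaw": 0.045, "x": 0.12, "y": 0.88},
    {"jaw": 0.045, "x": 0.12, "y": 0.88},
    {"jaw": 0.045, "x": 0.12, "y": 0.88},
    {"jaw": 0.045, "x": 0.112, "y": 0.8},
    {"jaw": 0.045, "x": 0.08, "y": 0.48},
  ],
)

```text
time: 33.65
eef_pos: [0.5662, 0.2702, 0.2103]
tool_rot: [-0.423, -3.111, -0.001]
force: [0.1, 0.1, -3.8]
opening: 0.0586
finger_force: 65.6
```

>>> jog_arm(
  steps=[
    {"jaw": 0.045, "x": 0.048, "y": 0.32, "yaw": -0.025},
    {"jaw": 0.045, "yaw": -0.055},
    {"jaw": 0.045, "yaw": -0.06},
    {"jaw": 0.045, "yaw": -0.05},
    {"jaw": 0.045, "yaw": -0.0135},
    {"jaw": 0.045},
    {"jaw": 0.045},
  ],
)

```text
time: 34.52
eef_pos: [0.5696, 0.2868, 0.2113]
tool_rot: [0.208, -3.135, 0.0]
force: [0.3, 1.1, -2.9]
opening: 0.0587
finger_force: 65.6
```

```bash
python3 - <<'E'
from h import *
go(.5711,.3153,.12,3.275)
E
```

```text
t 34.52 eef [0.5696 0.2868 0.2113] tilt [ 0. -0. -1.] yaw -3.009 j7 0.64 D [-0.0053  0.0281  0.0913] turn -0.000923692533350895
```

Converted, 0.025 m is 0.4, 0.02 m is 0.32.

>>> jog_arm(
  steps=[
    {"jaw": 0.045, "x": -0.04, "y": 0.224, "z": 0.16},
    {"jaw": 0.045, "x": -0.0448, "y": 0.2256, "z": 0.32},
    {"jaw": 0.045, "z": 0.4},
    {"jaw": 0.045, "z": 0.4},
    {"jaw": 0.045, "z": 0.176},
    {"jaw": 0.045},
    {"jaw": 0.045},
  ],
)

```text
time: 35.4
eef_pos: [0.5712, 0.3162, 0.1211]
tool_rot: [-0.21, 3.134, 0.001]
force: [-0.2, 0.2, -2.7]
opening: 0.0588
finger_force: 65.6
```

```bash
python3 - <<'E'
from h import *
go(.5711,.3153,.085,3.275)
E
```

```text
t 35.4 eef [0.5712 0.3162 0.1211] tilt [-0.001  0.001 -1.   ] yaw -3.008 j7 0.54 D [ 0.0003 -0.0009  0.0361] turn 0.0004961191945280774
```

Converted, 0.012 m is 0.192, 0.01 m is 0.16.

>>> jog_arm(
  steps=[
    {"jaw": 0.045, "y": -0.0144, "z": 0.192},
    {"jaw": 0.045, "z": 0.16},
    {"jaw": 0.045, "z": 0.112},
    {"jaw": 0.045, "z": 0.064},
    {"jaw": 0.045, "z": 0.032},
    {"jaw": 0.045, "z": 0.008},
    {"jaw": 0.045},
    {"jaw": 0.045},
  ],
)

```text
time: 36.4
eef_pos: [0.5712, 0.3147, 0.0852]
tool_rot: [-0.21, 3.134, 0.0]
force: [-0.4, 0.0, -3.6]
opening: 0.0589
finger_force: 65.7
```

Converted, 0.0006 m is 0.0096, 0.0005 m is 0.008.

>>> jog_arm(
  steps=[
    {"jaw": 0.045, "z": 0.0096},
    {"jaw": 0.045},
    {"jaw": 0.045, "z": 0.008},
    {"jaw": 0.045},
  ],
)

```text
time: 36.9
eef_pos: [0.5712, 0.3147, 0.0848]
tool_rot: [-0.21, 3.134, -0.0]
force: [-1.8, -3.8, 8.9]
opening: 0.0584
finger_force: 67.2
```

On the floor. Release and rise.

Converted, -0.05 m is -0.8, -0.03 m is -0.48.

>>> jog_arm(
  steps=[
    {"jaw": 0.06},
    {"jaw": 0.07},
    {"jaw": 0.08},
    {"jaw": 0.08, "z": -0.064},
    {"jaw": 0.08, "z": -0.24},
    {"jaw": 0.08, "z": -0.48},
    {"jaw": 0.08, "z": -0.8},
    {"jaw": 0.08, "z": -0.8},
    {"jaw": 0.08, "z": -0.8},
    {"jaw": 0.08},
  ],
)

```text
time: 38.15
eef_pos: [0.5717, 0.3163, 0.2885]
tool_rot: [-0.21, 3.128, 0.007]
force: [0.3, 0.6, 0.1]
opening: 0.0799
finger_force: 0.0
```

>>> jog_arm(
  steps=[
    {"jaw": 0.08, "z": -0.32},
    {"jaw": 0.08},
    {"jaw": 0.08},
    {"jaw": 0.08},
  ],
)

```text
time: 38.65
eef_pos: [0.5709, 0.3144, 0.3019]
tool_rot: [0.21, -3.133, 0.001]
force: [0.7, 0.2, 0.1]
opening: 0.0799
finger_force: 0.0
```

```bash
python3 - <<'E'
from h import *
w=grab('wrist');t=grab('top','pics/top1.png');s=grab('side','pics/side1.png')
cv2.imwrite('pics/fin.png',np.hstack([cv2.resize(w['pixels'],(400,300)),cv2.resize(t['pixels'],(400,300))]))
b=min(blobs(w,'blue',200),key=lambda c:np.linalg.norm(cen(c)-proj(w,[.571,.315,.035])[0]));print(rect(w,b,.035))
E
```

```text
(array([0.56738263, 0.31422785], dtype=float32), np.float32(0.12772398), np.float32(0.06942132), np.float32(0.1325956))
```

View pics/fin.png

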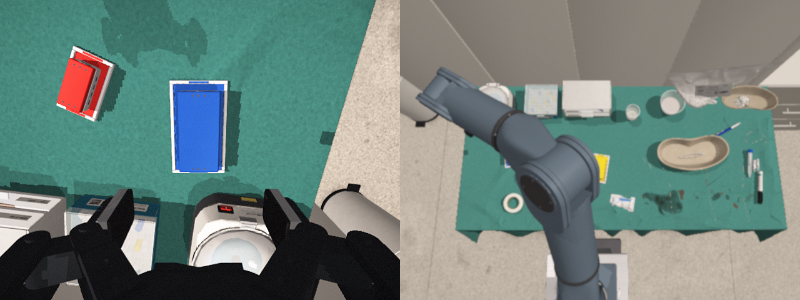

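The blue cassette (198,128 in the left half) lies inside the blue tray. The cup and tape are in place, and the arm is clear at rest. Handing in.

```bash
python3 -c "
from rig import manip
print(manip.sign_off())"
```

```text
the job is handed in; nothing more can be done
None
```

I handed the job in at about 39 s: the forceps are in the kidney dish, the red, yellow and blue cassettes are each down in the matching tray, and the cup and tape look unmoved in the last top view; the sign-off gave no verdict.

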